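Dry-run the cut along a scribed line

ROBOT

A 7-joint arm with a two-finger parallel gripper is mounted at the origin on the work surface. World frame = base frame: x ahead of the robot, y to its left, z up, the work surface at z = 0. Lengths are in m, angles in rad, forces in N, time in s.
With the tool pointing down it reaches from about 0.425 to 0.925 m from the base axis. Payload 6.8 kg.
Tool frame: the origin (TCP) lies between the finger pads; the fingertips stand r.tip_extent ahead of it and the grasp point (between the pads) lies 5 mm behind it (r.tip_extent is the distance from the TCP to the fingertips, in m); y points along the fingers, x is the direction in which the jaws open and shut, and the axes are right-handed (so a half turn about y gives the same grasp; the last joint's range is limited). The gripper opens to 85 mm and grips with 20 to 120 N. Pads are 22 mm wide; open, the fingers measure 114 mm over their backs; the gripper's body (76 mm by 85 mm) begins 54 mm behind the grasp point. The pads swing forward as they close: fully open they stand 13 mm farther back than shut.
Start: joints at [-1.379, 0.477, 0.022, 1.555, -0.011, 1.109, -0.083], TCP at [0.199, 0.645, 0.245] pointing down, gripper open.
Joint ranges: [-2.96, 2.96], [-0.34, 2.1], [-1.41, 1.46], [0.24, 2.44], [-1.37, 4.51], [0.17, 1.92], [-2.96, 2.96]. Speed limits (rad/s): [2.39, 2.39, 3.14, 3.14, 3.14, 3.14, 3.14].

INTERFACE

Orientations are given as a rotation vector (axis times angle).
In Python, from bench import r gives the robot as it stands.
- The arm moves only by the tool send_rows, never from a script. Its argument "plan" is a list of rows, each a list of 5 numbers: the shift along the tool's x, y, z in cm, then the turn about the tool's y in degrees, then the opening, from 0 (shut) to 1 (fully open). In form: [[dx, dy, dz, spin, grip], ...]. A call has 1 to 12 rows; each row shifts and turns the commanded pose from where the row before left it, along the tool's axes as they then stand; what a row does not reach is not made up. A row lasts 1/8 s, in which the tool goes at most 62.5 mm and 10.7 degrees, less where a joint would pass 70% of its speed; a pose out of reach is approached as far as the arm can. A call is refused whole if a number of a shift passes 6.25 or a number of a turn 10.7, either way. A call with a gripper value outside its range is refused whole. The fingers move at their own pace and stop on an object; "force" is the grip in N (left out, the last holds). Time passes only in rows, so rows that do not move let the fingers close. It gives the time, the measured TCP pose, the force and the opening at its end, in the units of the state.
- r.get_obs(): the state, without advancing time (a new reading comes with each control period).
- r.grab_frame(name): name is "scene" or "top"; returns a dict with "image" (400x640x3 uint8, red, green, blue), "camera_matrix" (3x3 intrinsics, pixels), "cam_to_world" (4x4, takes a point from camera to world coordinates). Camera axes: x right, y down, z forward; pixel columns grow to the right and rows downward; lengths in m; the calibration is good to about 2 mm. A picture is of the moment at which its call begins. There is no depth.
- r.hand_in(): hands the job in, once; it reports no verdict.
Trained networks look in the newest picture that a camera, given by its name, has taken for a name from the list of things; names that differ only in an ending like _2 or _b are one class to them, and where a whole thing is asked for, a point or a joint stands for the part that bears it (a point fixed in the world has none). Each returns a list of dicts, best first, with "p" (0 to 1); they miss things now and then, are a little off and sometimes report something else, mostly with a low value. They report only what shows in the picture. A call takes as long as a camera call.
- r.recognise(camera, target): "rect" ([left, top, right, bottom] in pixels, round what is visible of it).
The state is a dict: "clock": time; "joints": joint angles; "qvel": joint speeds; "tau": joint torques, N m; "tcp_pos": TCP position; "orientation": TCP orientation; "contact_force": force on the tool from outside, world axes, zero at the start; "moment": the same for the moment, N m; "grip_width": finger opening in m.
Only numpy, scipy, OpenCV 4.12 (cv2) and the standard library are available. Lean on these libraries where they do the work, as an engineer would, in place of code of your own. Each camera call takes 0.05 s, during which the arm holds its last target.

TASK

Before the clamped plate is milled, dry-run the cut: with the fingers closed and pointing straight down, follow the stepped scribed line from the round start spot to the cross stroke at its end, about one centimetre above the plate, pausing for half a second over every one of its ten punch marks in turn (start spot and end stroke included). Do not touch the plate or its clamps and leave the bolt, the offcut, the jar and the scriber where they are; afterwards raise the hand at least ten centimetres clear of the plate.

Things in the scene. Friction and masses are not known exactly. Their poses are not given: they have to be found in the camera images.
- plate: the job: fixed aluminium plate 200 (x) by 150 (y) by 10 mm, flat on the bench, any yaw; origin at the centre of its underside, z up. On its upper face, 10 mm above the bench, a dark stepped (Z-shaped) scribed line 2 mm wide: three straight 75 mm runs, plate (-75,-45) to (0,-45) to (0,30) to (75,30) mm, with ten flat dark punch marks, 6 mm across, 25 mm apart along it
- clamp_a (a point): steel strap clamp over a short edge of the plate, fixed, 75 mm long (along plate x), 26 mm wide, its stud rising to 38 mm above the bench; the point is on top of the strap at its middle, 20 mm above the bench, plate (-100,+45) mm
- clamp_b (a point): steel strap clamp over a short edge of the plate, fixed, 75 mm long (along plate x), 26 mm wide, its stud rising to 38 mm above the bench; the point is on top of the strap at its middle, 20 mm above the bench, plate (+100,-45) mm
- mark0 (a point): mark 0 of 0 to 9, the start: the centre of the 22 mm dark round spot; the point lies on the plate's upper face, 10 mm above the bench
- mark1 (a point): mark 1 of 0 to 9, next punch mark along the line; the point lies on the plate's upper face, 10 mm above the bench
- mark2 (a point): mark 2 of 0 to 9, next punch mark along the line; the point lies on the plate's upper face, 10 mm above the bench
- mark3 (a point): mark 3 of 0 to 9, next punch mark along the line (first corner of the line); the point lies on the plate's upper face, 10 mm above the bench
- mark4 (a point): mark 4 of 0 to 9, next punch mark along the line; the point lies on the plate's upper face, 10 mm above the bench
- mark5 (a point): mark 5 of 0 to 9, next punch mark along the line; the point lies on the plate's upper face, 10 mm above the bench
- mark6 (a point): mark 6 of 0 to 9, next punch mark along the line (second corner of the line); the point lies on the plate's upper face, 10 mm above the bench
- mark7 (a point): mark 7 of 0 to 9, next punch mark along the line; the point lies on the plate's upper face, 10 mm above the bench
- mark8 (a point): mark 8 of 0 to 9, next punch mark along the line; the point lies on the plate's upper face, 10 mm above the bench
- mark9 (a point): mark 9 of 0 to 9, the end: where the short cross stroke crosses the line; the point lies on the plate's upper face, 10 mm above the bench
- offcut: bystander: loose aluminium offcut 110 x 80 x 10 mm with two holes and no line, flat on the bench; origin at the centre of its underside
- bolt: bystander: loose steel bolt standing on its head on the plate, hexagon head 24 mm across, 40 mm high in all (top 50 mm above the bench); at least 35 mm to the side of the line; origin at the centre of its underside
- jar: bystander: loose amber glass jar with a black lid, 60 mm across, 70 mm high, on the bench; origin at the centre of its underside
- scriber: bystander: loose scriber lying on the bench, wooden handle 75 x 12 x 12 mm and thin steel point, about 130 mm long; origin on the bench under the steel shaft, 27 mm behind the tip; tip towards its +x, handle end 102 mm behind the origin

How it is judged:
On the way, in this order (a step that is already met when the one before it is completed fails the run):
1. the fingertips pause over punch mark 0 (the start spot), just above the plate (horizontal distance between the grasp point and mark0 below 0.01 m and height (world z) of the grasp point between 0.03 and 0.052 m), for 0.25 s.
2. the fingertips pause over punch mark 1, just above the plate (horizontal distance between the grasp point and mark1 below 0.01 m and height (world z) of the grasp point between 0.03 and 0.052 m), for 0.25 s.
3. the fingertips pause over punch mark 2, just above the plate (horizontal distance between the grasp point and mark2 below 0.01 m and height (world z) of the grasp point between 0.03 and 0.052 m), for 0.25 s.
4. the fingertips pause over punch mark 3, just above the plate (horizontal distance between the grasp point and mark3 below 0.01 m and height (world z) of the grasp point between 0.03 and 0.052 m), for 0.25 s.
5. the fingertips pause over punch mark 4, just above the plate (horizontal distance between the grasp point and mark4 below 0.01 m and height (world z) of the grasp point between 0.03 and 0.052 m), for 0.25 s.
6. the fingertips pause over punch mark 5, just above the plate (horizontal distance between the grasp point and mark5 below 0.01 m and height (world z) of the grasp point between 0.03 and 0.052 m), for 0.25 s.
7. the fingertips pause over punch mark 6, just above the plate (horizontal distance between the grasp point and mark6 below 0.01 m and height (world z) of the grasp point between 0.03 and 0.052 m), for 0.25 s.
8. the fingertips pause over punch mark 7, just above the plate (horizontal distance between the grasp point and mark7 below 0.01 m and height (world z) of the grasp point between 0.03 and 0.052 m), for 0.25 s.
9. the fingertips pause over punch mark 8, just above the plate (horizontal distance between the grasp point and mark8 below 0.01 m and height (world z) of the grasp point between 0.03 and 0.052 m), for 0.25 s.
10. the fingertips pause over punch mark 9 (the end mark), just above the plate (horizontal distance between the grasp point and mark9 below 0.01 m and height (world z) of the grasp point between 0.03 and 0.052 m), for 0.25 s.
At the end, for the whole second after the job is handed in: Every mark from 0 to 9 was visited in order, the point between the closed fingertips within 10 mm of it sideways and about 1 to 23 mm above the plate for 0.25 s; at the end the fingertips are at least about 75 mm above the plate, and the bystanders lie still within 8 mm of where they were (height (world z) of the grasp point above 0.105 m and distance of each of offcut, bolt, jar, scriber from where it was at the start of the episode below 0.008 m and linear speed of each of offcut, bolt, jar, scriber below 0.02 m/s); the robot touches nothing.
It fails at once if the robot touches the plate or its clamps (contact force between any of the arm, the fingers and plate above 0.3 N).
It fails at once if the offcut is moved more than 8 mm, lifted or tipped (distance of offcut from where it was at the start of the episode above 0.008 m or angle between offcut's own z axis and vertical above 0.3 rad).
It fails at once if the bolt is moved more than 8 mm, lifted or tipped (distance of bolt from where it was at the start of the episode above 0.008 m or angle between bolt's own z axis and vertical above 0.3 rad).
It fails at once if the jar is moved more than 8 mm, lifted or tipped (distance of jar from where it was at the start of the episode above 0.008 m or angle between jar's own z axis and vertical above 0.3 rad).
It fails at once if the scriber is moved more than 8 mm, lifted or tipped (distance of scriber from where it was at the start of the episode above 0.008 m or angle between scriber's own z axis and vertical above 0.3 rad).
It also fails if it takes over 64 s, if anything falls off the work surface, if the arm or the gripper's body presses on something with over 40 N, if the wrist force passes 120 N, or if a joint passes its speed limit or range.

## Working session

There is one attempt and no reset: what is moved stays moved. The work goes in short steps, Python scripts to look and compute and a tool call to move; the robot and the scene stay as the last step left them, time stands still between calls to the robot, and variables do not carry over. Pictures are saved under pics/ and viewed, and the job is handed in when it is done.

Besides the shell and the picture viewer there is one more tool, called after "Call:" as name([rows], argument=value, ...), one row to a line, values as JSON. send_rows: Moves the arm, as the interface text tells. Its arguments: {"type":"object","properties":{"plan":{"type":"array","items":{"type":"array","items":{"type":"number"}}},"force":{"type":"number"}},"required":["plan"]}

```bash
mkdir -p pics; python3 - <<'E'
from bench import r
import cv2
o=r.get_obs(); print(o, r.tip_extent)
for c in("top","scene"):
    f=r.grab_frame(c); cv2.imwrite(f"pics/{c}0.png",f["image"][:,:,::-1]); print(c,f["camera_matrix"],f["cam_to_world"])
    for n in["plate","mark0","mark9","clamp_a","bolt","offcut","jar","scriber"]:
        print(n,[(round(d["p"],2),[round(x) for x in d["rect"]]) for d in r.recognise(c,n)[:3]])
E
```

```text
{'clock': 0.0, 'joints': array([-1.37910122,  0.47779846,  0.02237266,  1.55642856, -0.01153506,
        1.1093442 , -0.08306988]), 'qvel': array([ 0.00023772,  0.00025155,  0.00014116, -0.001001  ,  0.00032859,
       -0.0004179 ,  0.00110721]), 'tau': array([-2.90030493e-05, -5.96440887e+01,  1.60760846e+00, -2.81201738e+01,
        1.23654550e-02,  9.21965257e-03, -1.75459758e-05]), 'tcp_pos': array([0.19919848, 0.64434238, 0.24433711]), 'orientation': array([-1.33746063, -0.98457795,  0.98692568]), 'contact_force': array([-0.27808214,  0.16921804,  0.20966597]), 'moment': array([ 0.03829724,  0.02600024, -0.00416131]), 'grip_width': 0.08518926086881648} 0.014
top [[432.61680075   0.         317.44646117]
 [  0.         432.61680075 196.13798376]
 [  0.           0.           1.        ]] [[ 0.00876709 -0.99889692  0.04613108  0.55185378]
 [-0.99969564 -0.00769155  0.0234409  -0.01850404]
 [-0.02306022 -0.04632255 -0.99866033  0.96522624]
 [ 0.          0.          0.          1.        ]]
plate [(0.65, [355, 156, 464, 287]), (0.34, [204, 183, 262, 240])]
mark0 [(0.77, [357, 159, 
[... 380 characters left out ...]
      1.        ]] [[ 0.56151245  0.49599383 -0.66233971  1.15222177]
 [ 0.82736017 -0.34947222  0.43970936 -0.39247133]
 [-0.0133762  -0.79489577 -0.60659854  0.58214217]
 [ 0.          0.          0.          1.        ]]
plate [(0.83, [157, 211, 288, 290])]
mark0 [(0.85, [157, 211, 288, 291]), (0.72, [353, 247, 388, 299])]
mark9 [(0.85, [157, 211, 288, 291]), (0.72, [353, 247, 388, 299])]
clamp_a [(0.65, [156, 213, 290, 292]), (0.35, [370, 166, 413, 203])]
bolt [(0.48, [186, 223, 202, 248])]
offcut [(0.97, [367, 164, 413, 202]), (0.71, [157, 209, 288, 292]), (0.33, [351, 246, 388, 299])]
jar [(0.8, [351, 249, 386, 298])]
scriber [(0.72, [267, 164, 303, 190]), (0.48, [156, 212, 289, 293])]
```

```bash
python3 - <<'E'
from bench import r
import cv2
from scipy.spatial.transform import Rotation as R
print(R.from_rotvec(r.get_obs()["orientation"]).as_matrix().round(3))
a=cv2.imread("pics/top0.png"); cv2.imwrite("pics/top0c.png",cv2.resize(a[140:310,340:480],None,fx=3.5,fy=3.5,interpolation=cv2.INTER_CUBIC))
a=cv2.imread("pics/scene0.png"); cv2.imwrite("pics/scene0c.png",cv2.resize(a[195:305,140:305],None,fx=4.5,fy=4.5,interpolation=cv2.INTER_CUBIC))
E
```

```text
[[ 0.295  0.    -0.955]
 [ 0.955  0.     0.295]
 [ 0.    -1.    -0.   ]]
```

View pics/top0.png

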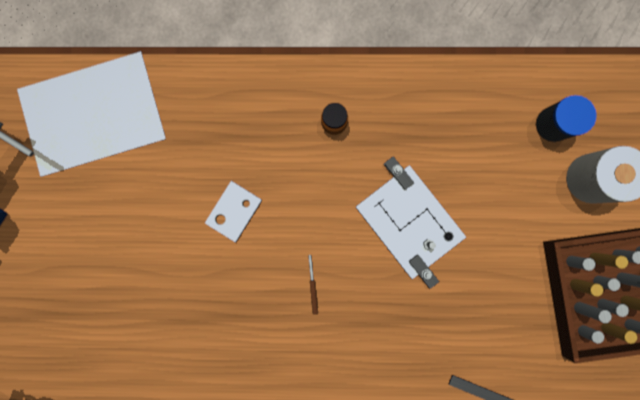

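View pics/scene0.png

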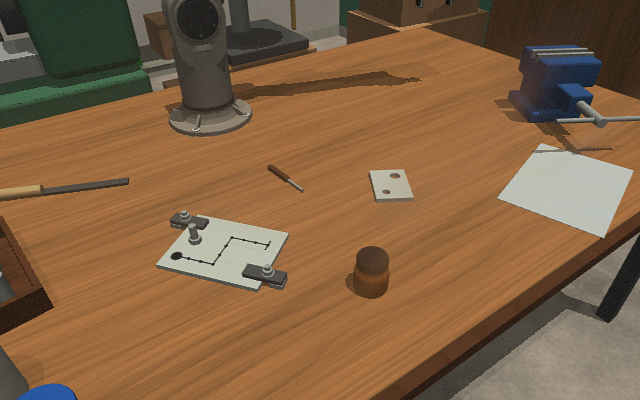

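View pics/top0c.png

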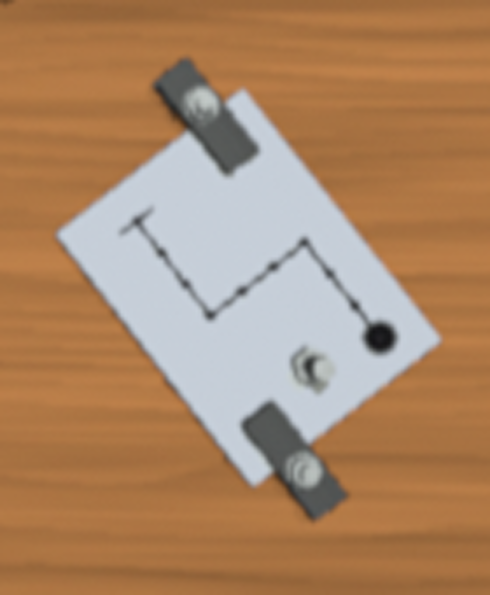

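View pics/scene0c.png

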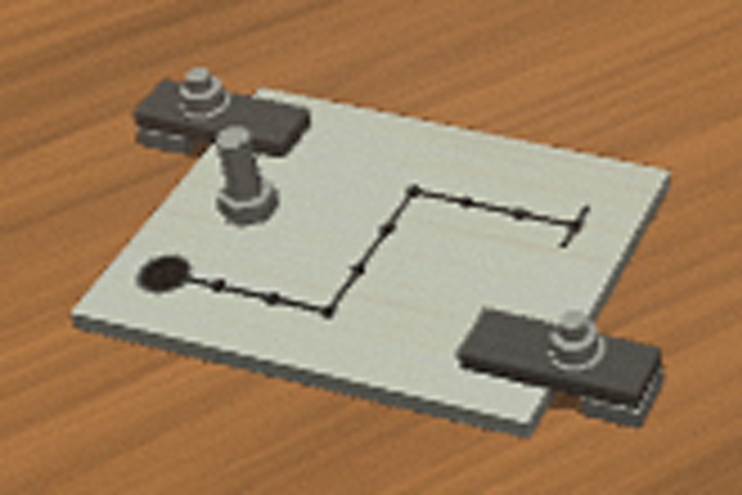

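```bash
cat > h.py <<'E'
import numpy as np
from bench import r
from scipy.optimize import least_squares
L=np.array([(-75,-45),(-50,-45),(-25,-45),(0,-45),(0,-20),(0,5),(0,30),(25,30),(50,30),(75,30)])/1000
def ray(f,px,z=.01):
    px=np.atleast_2d(px).astype(float);K=f["camera_matrix"];T=f["cam_to_world"]
    d=np.c_[px,np.ones(len(px))]@np.linalg.inv(K).T@T[:3,:3].T
    o=T[:3,3]; s=(z-o[2])/d[:,2]; return (o+s[:,None]*d)[:,:2]
def fit(W,idx):
    def m(p): c,s=np.cos(p[2]),np.sin(p[2]); return L@np.array([[c,s],[-s,c]])+p[:2]
    best=min((least_squares(lambda p:(m(p)[idx]-W).ravel(),[*W.mean(0),a]) for a in (0,1.5,3,-1.5)),key=lambda s:s.cost)
    return best.x,m(best.x),np.linalg.norm(m(best.x)[idx]-W,axis=1)
E
python3 - <<'E'
from h import *
np.set_printoptions(suppress=True,precision=4)
t=np.array([(380,337),(355,306),(330,274),(304,242),(273,267),(242,291),(210,316),(186,285),(161,252),(137,221)])
s=np.array([(165,273),(219,286),(272,299),(327,312),(358,269),(388,230),(414,190),(467,203),(519,214),(576,226)])
T=(t+.5)/3.5-.5+[340,140]; S=(s+.5)/4.5-.5+[140,195]
f=[r.grab_frame(c) for c in("top","scene")]
Ws=[ray(f[0],T),ray(f[1],S)]
for W in Ws: print(*fit(W,np.arange(10)),sep="\n")
x,M,e=fit((Ws[0]+Ws[1])/2,np.arange(10));print(x,e.max());print(M)
np.save("M.npy",M);np.save("x.npy",x)
# other things
def q(n,z,i):
    for d in r.recognise(("top","scene")[i],n)[:1]:
        a=d["rect"];print(n,ray(f[i],[[(a[0]+a[2])/2,(a[1]+a[3])/2]],z))
q("jar",.07,0);q("offcut",.01,0);q("scriber",.01,0)
print("bolt base",ray(f[1],[(247+.5)/4.5-.5+140,(205+.5)/4.5-.5+195],.015),"bolt top",ray(f[0],[(320+.5)/3.5-.5+340,(370+.5)/3.5-.5+140],.05))
c,sn=np.cos(x[2]),np.sin(x[2])
for p in((-.1,.045),(.1,-.045)): print("clamp",x[:2]+np.array([c*p[0]-sn*p[1],sn*p[0]+c*p[1]]))
E
```

```text
[ 0.5419 -0.2009  0.6677]
[[ 0.5109 -0.2827]
 [ 0.5305 -0.2672]
 [ 0.5502 -0.2517]
 [ 0.5698 -0.2363]
 [ 0.5543 -0.2166]
 [ 0.5388 -0.197 ]
 [ 0.5233 -0.1774]
 [ 0.543  -0.1619]
 [ 0.5626 -0.1464]
 [ 0.5822 -0.1309]]
[0.0002 0.0003 0.0002 0.0005 0.0003 0.0002 0.0004 0.0006 0.0004 0.0004]
[ 0.5415 -0.2027  0.6651]
[[ 0.5103 -0.2844]
 [ 0.53   -0.269 ]
 [ 0.5496 -0.2536]
 [ 0.5693 -0.2381]
 [ 0.5539 -0.2185]
 [ 0.5385 -0.1988]
 [ 0.523  -0.1791]
 [ 0.5427 -0.1637]
 [ 0.5624 -0.1483]
 [ 0.582  -0.1328]]
[0.0004 0.0005 0.0003 0.0005 0.0004 0.0008 0.0006 0.0003 0.0009 0.    ]
[ 0.5417 -0.2018  0.6664] 0.00048369311920989596
[[ 0.5106 -0.2836]
 [ 0.5302 -0.2681]
 [ 0.5499 -0.2527]
 [ 0.5696 -0.2372]
 [ 0.5541 -0.2176]
 [ 0.5386 -0.1979]
 [ 0.5232 -0.1782]
 [ 0.5428 -0.1628]
 [ 0.5625 -0.1473]
 [ 0.5821 -0.1319]]
jar [[ 0.7554 -0.033 ]]
offcut [[0.5578 0.1844]]
scriber [[0.3984 0.0107]]
bolt base [[ 0.4963 -0.2423]] bolt top [[ 0.4928 -0.236 ]]
clamp [ 0.4353 -0.2283]
clamp [ 0.6482 -0.1754]
```

The top view shows the start spot at about (448,236) px, the corners at (427,209) and (400,230), and the cross stroke at (379,203). The bolt stands on the inner side of run 1, near plate (-60,0). Both cameras agree to about 2 mm. Next I close the fingers and turn the jaw axis parallel to plate x (yaw 38.2°), still up high.

Call:
send_rows([
  [0,0,0,8.65,0],
  [0,0,0,8.65,0],
  [0,0,0,8.65,0],
  [0,0,0,8.65,0],
  [0,0,0,0,0],
  [0,0,0,0,0],
])

```text
clock: 1.9
tcp_pos: [0.1993, 0.6449, 0.2453]
orientation: [-1.506, -0.525, 0.524]
contact_force: [-0.5, -0.2, -0.1]
grip_width: -0.0004
```

```bash
cat >> h.py <<'E'
from scipy.spatial.transform import Rotation as R
def rel(p):
    o=r.get_obs();A=R.from_rotvec(o["orientation"]).as_matrix()
    print("tcp",o["tcp_pos"].round(4),"yaw",np.degrees(np.arctan2(A[1,0],A[0,0])).round(2),"w",o["grip_width"].round(4),"t",o["clock"],"j",o["joints"].round(2))
    print("cm in tool axes",(A.T@(np.array(p)-o["tcp_pos"])*100).round(2), "tilt",A[:,1].round(4),"F",o["contact_force"].round(2))
M=np.load("M.npy")
E
python3 - <<'E'
from h import *
rel([.5,.2,.245]);rel([*M[0],.245])
E
```

```text
Traceback (most recent call last):
  File "h.py", line 16, in rel
    print("tcp",o["tcp_pos"].round(4),"yaw",np.degrees(np.arctan2(A[1,0],A[0,0])).round(2),"w",o["grip_width"].round(4),"t",o["clock"],"j",o["joints"].round(2))
                                                                                               ^^^^^^^^^^^^^^^^^^^^^
AttributeError: 'float' object has no attribute 'round'
```

```bash
sed -i 's/o\["grip_width"\].round(4)/round(o["grip_width"],4)/' h.py
python3 - <<'E'
from h import *
rel([.5,.2,.245]);rel([*M[0],.245])
E
```

```text
tcp [0.1993 0.6449 0.2453] yaw 38.39 w -0.0004 t 1.9 j [-1.47  0.48  0.15  1.56 -0.08  1.11 -0.63]
cm in tool axes [-4.060e+00  3.000e-02 -5.355e+01] tilt [ 0.  0. -1.] F [-0.46 -0.18 -0.06]
tcp [0.1993 0.6449 0.2453] yaw 38.39 w -0.0004 t 1.9 j [-1.47  0.48  0.15  1.56 -0.08  1.11 -0.63]
cm in tool axes [-3.327e+01  3.000e-02 -9.211e+01] tilt [ 0.  0. -1.] F [-0.46 -0.18 -0.06]
```

Call:
send_rows([
  [-0.3,0,-4.5,0,0],
  [-0.3,0,-4.5,0,0],
  [-0.3,0,-4.5,0,0],
  [-0.3,0,-4.5,0,0],
  [-0.3,0,-4.5,0,0],
  [-0.3,0,-4.5,0,0],
  [-0.3,0,-4.5,0,0],
  [-0.3,0,-4.5,0,0],
  [-0.3,0,-4.5,0,0],
  [-0.3,0,-4.5,0,0],
  [-0.3,0,-4.5,0,0],
  [-0.3,0,-4.5,0,0],
])

```text
clock: 3.4
tcp_pos: [0.506, 0.1971, 0.2456]
orientation: [-1.506, -0.525, 0.524]
contact_force: [-0.3, 0.0, -0.2]
grip_width: 0.0001
```

```bash
python3 - <<'E'
from h import *
rel([*M[0],.245])
E
```

```text
tcp [0.506  0.1971 0.2456] yaw 38.36 w 0.0001 t 3.4 j [-0.79  0.27  0.37  1.89 -0.11  1.    0.29]
cm in tool axes [-29.47   0.04 -37.98] tilt [ 5.e-04  5.e-04 -1.e+00] F [-0.3   0.02 -0.17]
```

Call:
send_rows([
  [-2.45,0,-3.16,0,0],
  [-2.45,0,-3.16,0,0],
  [-2.45,0,-3.16,0,0],
  [-2.45,0,-3.16,0,0],
  [-2.45,0,-3.16,0,0],
  [-2.45,0,-3.16,0,0],
  [-2.45,0,-3.16,0,0],
  [-2.45,0,-3.16,0,0],
  [-2.45,0,-3.16,0,0],
  [-2.45,0,-3.16,0,0],
  [-2.45,0,-3.16,0,0],
  [0,0,0,0,0],
])

```text
clock: 4.9
tcp_pos: [0.5076, -0.2452, 0.2456]
orientation: [-1.51, -0.519, 0.52]
contact_force: [0.2, 0.4, -0.6]
grip_width: 0.0004
```

```bash
python3 - <<'E'
from h import *
rel([*M[0],.036])
E
```

```text
tcp [ 0.5076 -0.2452  0.2456] yaw 38.01 w 0.0004 t 4.9 j [-0.13  0.33  0.59  1.86 -0.21  1.02  1.21]
cm in tool axes [-2.1  20.97 -3.17] tilt [ 3.e-04 -2.e-03 -1.e+00] F [ 0.18  0.41 -0.56]
```

Moving over mark 0 and partly down (to about 0.10 m), then I'll look again.

Call:
send_rows([
  [-1.05,0,-1.6,0,0],
  [-1.05,0,-1.6,0,0],
  [0,3.5,0,0,0],
  [0,3.5,0,0,0],
  [0,3.5,0,0,0],
  [0,3.5,0,0,0],
  [0,0,0,0,0],
  [0,0,0,0,0],
])

```text
clock: 5.9
tcp_pos: [0.5126, -0.2795, 0.1065]
orientation: [-1.508, -0.524, 0.522]
contact_force: [0.9, 1.0, 0.3]
grip_width: 0.0003
```

```bash
python3 - <<'E'
from h import *
import cv2
rel([*M[0],.036])
o=r.get_obs();A=R.from_rotvec(o["orientation"]).as_matrix()
tip=o["tcp_pos"]+A[:,1]*r.tip_extent
for c in("top","scene"):
    f=r.grab_frame(c);im=f["image"][:,:,::-1].copy()
    p=f["cam_to_world"];q=f["camera_matrix"]@(p[:3,:3].T@(tip-p[:3,3]));print(c,q[:2]/q[2])
    b=(340,140,480,310) if c=="top" else (120,150,305,305)
    cv2.imwrite(f"pics/{c}1.png",cv2.resize(im[b[1]:b[3],b[0]:b[2]],None,fx=3.5,fy=3.5,interpolation=cv2.INTER_CUBIC))
E
```

```text
tcp [ 0.5126 -0.2795  0.1065] yaw 38.28 w 0.0003 t 5.9 j [ 0.02  0.54  0.5   1.92 -0.36  0.77  1.39]
cm in tool axes [-0.41  7.05 -0.19] tilt [ 1.4e-03 -3.0e-04 -1.0e+00] F [0.94 1.02 0.33]
top [458.06410994 237.02195982]
scene [169.30753924 220.40492725]
```

View pics/scene1.png

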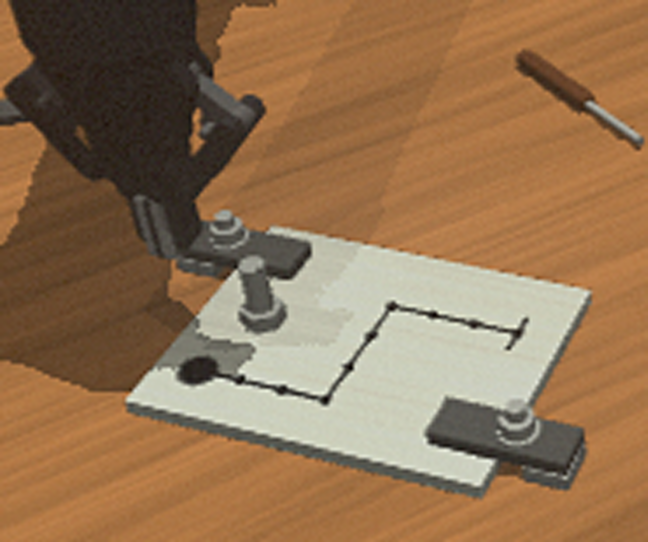

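View pics/top1.png

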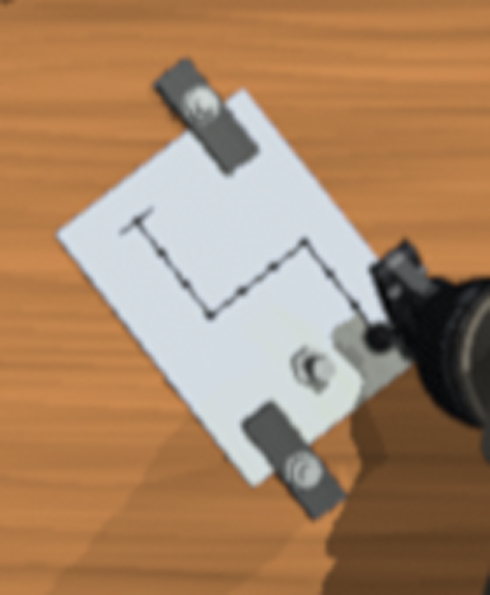

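The fingertips appear where the pose predicts them (about (169,220) px in scene), and the wide linkage sits well above the bolt. Going down over mark 0.

Call:
send_rows([
  [-0.4,0,-0.2,0,0],
  [0,2.3,0,0,0],
  [0,2.3,0,0,0],
  [0,2.3,0,0,0],
  [0,0,0,0,0],
  [0,0,0,0,0],
  [0,0,0,0,0],
  [0,0,0,0,0],
])

```text
clock: 7.0
tcp_pos: [0.5104, -0.2838, 0.0371]
orientation: [-1.508, -0.523, 0.521]
contact_force: [0.3, 0.1, 0.5]
grip_width: 0.0001
```

```bash
python3 - <<'E'
from h import *
rel([*M[0],.036]);rel([*M[1],.036])
E
```

```text
tcp [ 0.5104 -0.2838  0.0371] yaw 38.23 w 0.0001 t 7.0 j [ 0.08  0.64  0.43  1.94 -0.43  0.64  1.45]
cm in tool axes [0.03 0.11 0.  ] tilt [ 1.2e-03 -4.0e-04 -1.0e+00] F [0.32 0.09 0.52]
tcp [ 0.5104 -0.2838  0.0371] yaw 38.23 w 0.0001 t 7.0 j [ 0.08  0.64  0.43  1.94 -0.43  0.64  1.45]
cm in tool axes [2.53 0.11 0.  ] tilt [ 1.2e-03 -4.0e-04 -1.0e+00] F [0.32 0.09 0.52]
```

Call:
send_rows([
  [0,0,0,0,0],
  [0,0,0,0,0],
  [0,0,0,0,0],
  [1.25,0,0,0,0],
  [1.25,0,0,0,0],
  [0,0,0,0,0],
  [0,0,0,0,0],
  [0,0,0,0,0],
  [0,0,0,0,0],
  [0,0,0,0,0],
  [0,0,0,0,0],
  [0,0,0,0,0],
])

```text
clock: 8.5
tcp_pos: [0.5295, -0.2681, 0.0363]
orientation: [-1.507, -0.522, 0.522]
contact_force: [-0.1, -0.7, 0.4]
grip_width: -0.0002
```

```bash
python3 - <<'E'
from h import *
rel([*M[1],.036])
E
```

```text
tcp [ 0.5295 -0.2681  0.0363] yaw 38.22 w -0.0002 t 8.5 j [ 0.04  0.66  0.43  1.92 -0.43  0.66  1.41]
cm in tool axes [ 0.06  0.03 -0.04] tilt [ 0.  0. -1.] F [-0.15 -0.69  0.38]
```

On mark 1 to within 1 mm. Continuing to marks 2 and 3.

Call:
send_rows([
  [1.25,0,0,0,0],
  [1.25,0,0,0,0],
  [0,0,0,0,0],
  [0,0,0,0,0],
  [0,0,0,0,0],
  [0,0,0,0,0],
  [0,0,0,0,0],
  [0,0,0,0,0],
  [0,0,0,0,0],
])

```text
clock: 9.62
tcp_pos: [0.5491, -0.2527, 0.0363]
orientation: [-1.507, -0.522, 0.522]
contact_force: [-0.0, 0.2, -0.9]
grip_width: -0.0001
```

Call:
send_rows([
  [1.3,0,0,0,0],
  [1.3,0,0,0,0],
  [0,0,0,0,0],
  [0,0,0,0,0],
  [0,0,0,0,0],
  [0,0,0,0,0],
  [0,0,0,0,0],
  [0,0,0,0,0],
  [0,0,0,0,0],
])

```text
clock: 10.75
tcp_pos: [0.5696, -0.2366, 0.0363]
orientation: [-1.507, -0.522, 0.522]
contact_force: [-0.3, -0.2, 0.8]
grip_width: -0.0002
```

```bash
python3 - <<'E'
from h import *
rel([*M[3],.036]);rel([*M[4],.036])
E
```

```text
tcp [ 0.5696 -0.2366  0.0363] yaw 38.22 w -0.0002 t 10.75 j [-0.03  0.69  0.44  1.86 -0.44  0.69  1.34]
cm in tool axes [-0.04  0.03 -0.04] tilt [ 0.e+00  1.e-04 -1.e+00] F [-0.31 -0.2   0.76]
tcp [ 0.5696 -0.2366  0.0363] yaw 38.22 w -0.0002 t 10.75 j [-0.03  0.69  0.44  1.86 -0.44  0.69  1.34]
cm in tool axes [-0.04  0.03  2.46] tilt [ 0.e+00  1.e-04 -1.e+00] F [-0.31 -0.2   0.76]
```

Call:
send_rows([
  [0,0,1.25,0,0],
  [0,0,1.25,0,0],
  [0,0,0,0,0],
  [0,0,0,0,0],
  [0,0,0,0,0],
  [0,0,0,0,0],
  [0,0,0,0,0],
  [0,0,0,0,0],
  [0,0,0,0,0],
])

```text
clock: 11.88
tcp_pos: [0.5541, -0.2169, 0.0363]
orientation: [-1.507, -0.522, 0.522]
contact_force: [0.1, -1.0, -0.0]
grip_width: -0.0001
```

Call:
send_rows([
  [0,0,1.25,0,0],
  [0,0,1.25,0,0],
  [0,0,0,0,0],
  [0,0,0,0,0],
  [0,0,0,0,0],
  [0,0,0,0,0],
  [0,0,0,0,0],
  [0,0,0,0,0],
  [0,0,0,0,0],
])

```text
clock: 13.0
tcp_pos: [0.5387, -0.1973, 0.0363]
orientation: [-1.507, -0.522, 0.522]
contact_force: [0.0, -0.6, 0.2]
grip_width: 0.0
```

Call:
send_rows([
  [0,0,1.25,0,0],
  [0,0,1.25,0,0],
  [0,0,0,0,0],
  [0,0,0,0,0],
  [0,0,0,0,0],
  [0,0,0,0,0],
  [0,0,0,0,0],
  [0,0,0,0,0],
  [0,0,0,0,0],
])

```text
clock: 14.12
tcp_pos: [0.5232, -0.1777, 0.0363]
orientation: [-1.507, -0.522, 0.522]
contact_force: [-0.8, 0.2, -0.9]
grip_width: -0.0003
```

```bash
python3 - <<'E'
from h import *
import cv2
print(M[4:7].round(4));rel([*M[6],.036]);rel([*M[7],.036])
f=r.grab_frame("scene");cv2.imwrite("pics/scene2.png",cv2.resize(f["image"][150:305,120:305,::-1],None,fx=3.5,fy=3.5))
E
```

```text
[[ 0.5541 -0.2176]
 [ 0.5386 -0.1979]
 [ 0.5232 -0.1782]]
tcp [ 0.5232 -0.1777  0.0363] yaw 38.21 w -0.0003 t 14.125 j [-0.12  0.61  0.44  2.02 -0.44  0.6   1.28]
cm in tool axes [-0.03  0.03 -0.04] tilt [-0.  0. -1.] F [-0.84  0.19 -0.85]
tcp [ 0.5232 -0.1777  0.0363] yaw 38.21 w -0.0003 t 14.125 j [-0.12  0.61  0.44  2.02 -0.44  0.6   1.28]
cm in tool axes [ 2.47  0.03 -0.04] tilt [-0.  0. -1.] F [-0.84  0.19 -0.85]
```

View pics/scene2.png

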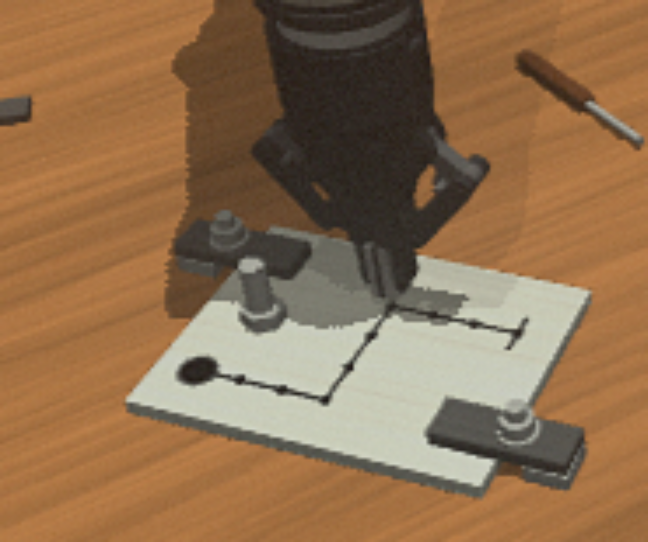

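The tips hover just above corner mark 6, at about crop (390,298). The bolt and clamps stand clear and are unmoved. Last run next.

Call:
send_rows([
  [1.25,0,0,0,0],
  [1.25,0,0,0,0],
  [0,0,0,0,0],
  [0,0,0,0,0],
  [0,0,0,0,0],
  [0,0,0,0,0],
  [0,0,0,0,0],
  [0,0,0,0,0],
  [0,0,0,0,0],
])

```text
clock: 15.3
tcp_pos: [0.5428, -0.1622, 0.0363]
orientation: [-1.507, -0.522, 0.522]
contact_force: [0.4, 0.5, -0.6]
grip_width: -0.0
```

Call:
send_rows([
  [1.25,0,0,0,0],
  [1.25,0,0,0,0],
  [0,0,0,0,0],
  [0,0,0,0,0],
  [0,0,0,0,0],
  [0,0,0,0,0],
  [0,0,0,0,0],
  [0,0,0,0,0],
  [0,0,0,0,0],
])

```text
clock: 16.42
tcp_pos: [0.5625, -0.1467, 0.0363]
orientation: [-1.507, -0.522, 0.522]
contact_force: [0.2, -0.0, -0.1]
grip_width: -0.0005
```

Call:
send_rows([
  [1.25,0,0,0,0],
  [1.25,0,0,0,0],
  [0,0,0,0,0],
  [0,0,0,0,0],
  [0,0,0,0,0],
  [0,0,0,0,0],
  [0,0,0,0,0],
  [0,0,0,0,0],
  [0,0,0,0,0],
])

```text
clock: 17.55
tcp_pos: [0.5821, -0.1313, 0.0363]
orientation: [-1.507, -0.522, 0.522]
contact_force: [0.0, 0.3, 0.6]
grip_width: -0.0
```

```bash
python3 - <<'E'
from h import *
print(M[7:].round(4));rel([*M[9],.036])
E
```

```text
[[ 0.5428 -0.1628]
 [ 0.5625 -0.1473]
 [ 0.5821 -0.1319]]
tcp [ 0.5821 -0.1313  0.0363] yaw 38.22 w -0.0 t 17.55 j [-0.21  0.66  0.45  1.91 -0.45  0.66  1.18]
cm in tool axes [-0.03  0.03 -0.05] tilt [ 0.  0. -1.] F [0.04 0.25 0.56]
```

All ten marks visited. Raising straight up by 16 cm.

Call:
send_rows([
  [0,-2,0,0,0],
  [0,-3,0,0,0],
  [0,-3,0,0,0],
  [0,-3,0,0,0],
  [0,-3,0,0,0],
  [0,-2,0,0,0],
  [0,0,0,0,0],
  [0,0,0,0,0],
  [0,0,0,0,0],
  [0,0,0,0,0],
])

```text
clock: 18.8
tcp_pos: [0.5817, -0.1312, 0.1955]
orientation: [-1.507, -0.521, 0.523]
contact_force: [0.1, -0.0, 0.4]
grip_width: 0.0
```

```bash
python3 - <<'E'
from h import *
import cv2
rel([*M[9],.036])
f=r.grab_frame("scene");cv2.imwrite("pics/scene3.png",f["image"][:,:,::-1])
a=cv2.imread("pics/scene0.png").astype(int);d=np.abs(a-f["image"][:,:,::-1].astype(int)).max(2)
for n,b in dict(jar=(350,245,390,300),offcut=(365,162,415,205),scriber=(265,162,305,192),bolt=(185,222,203,248)).items(): print(n,(d[b[1]:b[3],b[0]:b[2]]>40).sum())
E
```

```text
tcp [ 0.5817 -0.1312  0.1955] yaw 38.22 w 0.0 t 18.8 j [-0.32  0.45  0.59  1.83 -0.3   0.95  1.06]
cm in tool axes [ 1.000e-02  1.595e+01 -1.000e-01] tilt [-0.0015 -0.     -1.    ] F [ 0.06 -0.03  0.38]
jar 0
offcut 0
scriber 15
bolt 80
```

View pics/scene3.png

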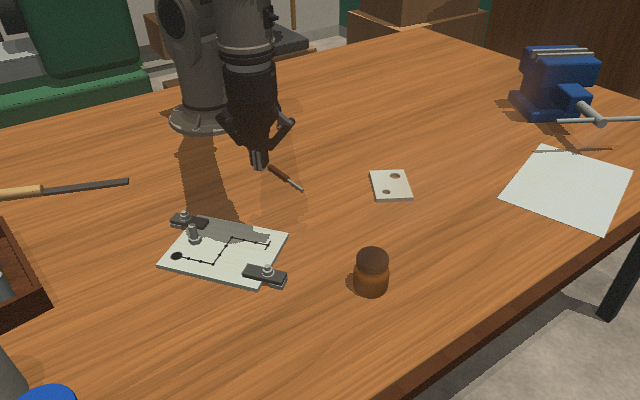

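The hand is up, and the bolt (193,235), offcut, jar and scriber sit at their original pixels. The only differences are the arm's shadow over the bolt and the finger beside the scriber's handle end in the picture.

```bash
python3 -c "
from bench import r
print(r.hand_in())"
```

```text
the job is handed in; nothing more can be done
None
```

The dry run is finished and handed in; the hand-in reported no verdict. With the fingers closed and pointing down, the arm followed the stepped line through marks 0 to 9 in order. It paused at least half a second over each.

- **Position over the marks:** by the arm's own readings, it was within about 1 mm of the fitted mark positions. The two cameras placed the plate about 2 mm apart, so I used their mean.
- **Height:** the grasp point stayed about 41–42 mm above the bench, which puts the fingertips about 12–13 mm above the plate. That is slightly more than the one centimetre you asked for, but inside the judged band.
- **Contact:** the force readings stayed around 1 N or less the whole time. That is within sensor noise, so it can't by itself rule out a contact as light as the 0.3 N limit.
- **End state:** the fingertips finished about 17 cm above the plate (TCP at z = 0.196 m).
- **Bystanders:** compared with the first picture, the jar and offcut are unchanged. The bolt (80 pixels) and scriber (15 pixels) showed differences. In the picture I put these down to the arm's shadow on the bolt and a finger in front of the scriber's handle end; neither looked moved.

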